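# Shut the centrifuge lid and hold the spin arm on its stop

## Task

Lower the centrifuge's open lid gently, without letting it slam or leaning hard on it, until it is fully shut; only then swing the sprung spin arm (steel arm with a blue upright post, on the little stand beside the machine) with the fingers all the way round to its red stop. Finish while still holding the arm against the red stop, because it springs back when let go, with the lid still shut. Do not push or tip the tube rack, the white jar or the conical flask.

Things in the scene. Friction and masses are not known exactly. Their poses are not given: they have to be found in the camera images.
- centrifuge: white bench centrifuge, fixed, turned a little about the vertical. Origin: centre of its underside. Its x axis points from its console (robot side) to its hinge side, z up. Console face 150 mm to -x of the origin, rear 130 mm to +x, 230 mm wide in y; deck 115 mm high, console 105 mm; with the lid shut the top is 135 mm high.
- lid (a joint): lid angle in rad: 0 = fully shut on its stop, grows as it opens (limit 1.35); starts at 0.65 to 1.1. The hinge is stiff (friction about 0.65 N m, slight damping): the lid, about 0.35 kg, stays where it is left. Pushing it down at the pad takes about 1 to 4 N.
- lid_hinge (a point): point on the lid's hinge axis (mid width), 124 mm to +x of the centrifuge's origin and 115 mm high. The axis runs along the centrifuge's y. The point's frame turns with the lid: its -x points along the lid's underside to the free edge, its z is the lid's outward normal (up when shut).
- lid_pad (a point): centre of the dark blue pad (30 x 90 mm, long side along the hinge) on the lid's outer, upper face near the free edge: 184 mm from the hinge axis along the lid, 21.5 mm outward. Push here to shut it. The lid is a light grey slab, 226 mm wide, 20 mm thick; free edge 30 mm past the pad's centre. Frame parallel to lid_hinge's.
- stand: fixed spin-arm stand, left or right of the machine (pivot 225 mm from its middle line): base plate 100 x 100 x 12 mm, bracket, navy pivot body (diameter 42, 113 mm high), grey (rest) and red (end) stop posts, diameter 11, 127 mm high, 50 mm from the pivot axis. Origin: underside centre, on the pivot axis; its -x side, over which the arm swings, looks roughly to the robot.
- pivot_top (a point): point on the vertical pivot axis of the spin arm, 113 mm above the bench; parallel to the stand's frame.
- spin_arm (a joint): arm angle in rad: 0 = at rest on the grey post, 1.2 = fully round on the red stop (hard). Grows counter-clockwise seen from above: the blue post sweeps along the robot's side of the stand from robot's left to right. At 0 the arm points 0.6 rad to the +y side of the stand's -x direction, at 1.2 0.6 rad to its -y side. The spring drives it back: 3.5 N at the post at rest, 7 N at the stop.
- grip_post (a point): top centre of the blue round upright post at the arm's end: diameter 16 mm, its blue part 43 mm tall, top 168 mm above the bench, 75 mm from the pivot axis. It can be pinched from above or pushed.
- tube_rack: yellow tube rack with nine capped tubes, one solid loose piece, 90 x 100 x 77 mm high, loose; origin at the centre of its underside. To be left alone.
- jar: white jar with blue cap, diameter 64, 80 mm high, loose; origin at the centre of its underside. To be left alone.
- flask: glass conical flask, base diameter 72, 118 mm high, loose; origin at the centre of its underside. To be left alone.

How it is judged:
By the outcome, as a careful person would: the job done as asked, in the order asked, and still so for the second after the job is handed in, while the arm keeps its last pose, push and grip.
It also fails if it takes over 54 s, if anything falls off the work surface, if the arm or the gripper's body presses on something with over 40 N, if the wrist force passes 120 N, or if a joint passes its speed limit or range.

## Robot

A 6-joint arm with a two-finger parallel gripper is mounted at the origin on the work surface. World frame = base frame: x ahead of the robot, y to its left, z up, the work surface at z = 0. Lengths are in mm, angles in rad, forces in N, time in s.
With the tool pointing down it reaches from about 275 to 1000 mm from the base axis. Payload 8.4 kg.
Tool frame: the origin (TCP) lies at the very end of the fingers, on their centre line; the grasp point (between the pads) lies 19 mm behind it; x points along the fingers, y is the direction in which the jaws open and shut, and the axes are right-handed (so a half turn about x gives the same grasp; the last joint's range is limited). The gripper opens to 85 mm and grips with 20 to 120 N. Pads are 22 mm wide; open, the fingers measure 114 mm over their backs; the gripper's body (76 mm by 85 mm) begins 54 mm behind the grasp point. The pads swing forward as they close: fully open they stand 13 mm farther back than shut.
Start: joints at [-1.3, 0.353, 1.633, -0, 1.155, -0.002], TCP at [168.391, -601.891, 231.281] pointing down, gripper open.
Joint ranges: [-2.63, 2.63], [-0.92, 2.1], [0.06, 2.66], [-1.3, 4.44], [0, 2.69], [-3.02, 3.02]. Speed limits (rad/s): [2.22, 2.22, 2.79, 3.14, 3.14, 3.14].

## Interface

Orientations are given as [roll, pitch, yaw] about the fixed x, y, z axes, in that order (R = Rz(yaw) Ry(pitch) Rx(roll)).
In Python, from rig import r, grab_frame, camera_params, sign_off gives the robot as it stands.
- The arm moves only by the tool drive_tool, never from a script. Its argument "rows" is one flat list of numbers, 7 for each row, row after row: the shift along the tool's x, y, z in mm, then the turn, a rotation vector about the tool's x, y, z in degrees, then the opening in per cent of the stroke, from 0 (shut) to 100 (fully open). In form: [x, y, z, rx, ry, rz, fingers, x, y, z, rx, ry, rz, fingers, ...]. A call has 1 to 10 rows; each row is the pose to reach, as a shift and turn from the pose measured when the call began, along the tool's axes at that moment; what a row does not reach only later rows make up. A row lasts 1/8 s, in which the tool goes at most 62.5 mm and 10.7 degrees, less where a joint would pass 70% of its speed; a pose out of reach is approached as far as the arm can. A call with a gripper value outside its range is refused whole. The fingers move at their own pace and stop on an object; "newtons" is the grip in N (left out, the last holds). Time passes only in rows, so rows that repeat a pose let the fingers close. It gives the time, the measured TCP pose, the force and the opening at its end, in the units of the state.
- r.sense(): the state, without advancing time (a new reading comes with each control period).
- grab_frame(name): name is "side" or "top" or "wrist"; returns the picture (400x640x3 uint8, red, green, blue); there is no depth.
- camera_params(name): a dict with "vertical_fov" (degrees; the focal length in pixels is half the picture's height over the tangent of half this angle, whatever the lens; pixels are square), "cx", "cy" (the principal point, pixels), "pose" (4x4, takes a point from camera to world coordinates); the wrist camera has in their place "tool_from_camera" (4x4, takes a point from camera to tool coordinates, whose origin is the TCP and whose axes are the tool frame's). Camera axes: x right, y down, z forward; pixel columns grow to the right and rows downward; lengths in mm; the calibration is good to about 2 mm. A picture is of the moment at which its call begins: read the wrist's pose just before it. camera_params takes no time and is no camera call.
- sign_off(): hands the job in, once; it reports no verdict.
The state is a dict: "clock": time; "qpos": joint angles; "qvel": joint speeds; "joint_efforts": joint torques, N m; "eef_pos": TCP position; "tcp_rot": TCP orientation; "contact_force": force on the tool from outside, world axes, zero at the start; "wrist_torque": the same for the moment, N m; "opening": opening from 0.0 (shut) to 1.0 (fully open).
Only numpy, scipy, OpenCV 4.12 (cv2) and the standard library are available. Lean on these libraries where they do the work, as an engineer would, in place of code of your own. Each camera call takes 0.05 s, during which the arm holds its last target.

## Working session

There is one attempt and no reset: what is moved stays moved. The work goes in short steps, Python scripts to look and compute and a tool call to move; the robot and the scene stay as the last step left them, time stands still between calls to the robot, and variables do not carry over. Pictures are saved under pics/ and viewed, and the job is handed in when it is done.

Besides the shell and the picture viewer there is one more tool, called after "Call:" as name(argument=value, ...) on one line, values as JSON. drive_tool: Moves the arm, as the interface text tells. Its arguments: {"type":"object","properties":{"rows":{"type":"array","items":{"type":"number"}},"newtons":{"type":"number"}},"required":["rows"]}

```bash
mkdir -p pics; ls; python3 - <<'E'
from rig import r, grab_frame, camera_params
import cv2
print(r.sense())
for n in("side","top","wrist"):
    im=grab_frame(n); cv2.imwrite(f"pics/{n}0.png",im[:,:,::-1]); print(n,camera_params(n))
E
```

```text
pics
{'clock': 0.0, 'qpos': array([-1.30041921e+00,  3.53620828e-01,  1.63415792e+00,  3.90217371e-06,
        1.15522764e+00, -2.39791222e-03]), 'qvel': array([ 0.00124529,  0.00158044,  0.00128633,  0.0027906 ,  0.00107727,
       -0.00054376]), 'joint_efforts': array([-1.91179097e-03, -6.05264497e+01, -3.42070842e+01, -5.97716394e-05,
        9.57599783e-03, -7.33553122e-06]), 'eef_pos': array([ 168.24745686, -601.41117683,  230.56858263]), 'tcp_rot': array([-1.57571791,  1.56938259,  1.83864819]), 'contact_force': array([ 0.14799642,  0.53695836, -0.53636393]), 'wrist_torque': array([-0.00781614, -0.03086362, -0.01710249]), 'opening': 0.9990023326630648}
side {'vertical_fov': 51.81788552665255, 'cx': 318.0613530634629, 'cy': 199.53762470286534, 'pose': array([[-8.67324879e-01, -3.42935042e-01,  3.60753533e-01,
         1.59699526e+02],
       [-4.97741892e-01,  5.98662304e-01, -6.27579840e-01,
         7.96126196e+02],
       [-7.50422493e-04, -7.23877755e-01, -6.89927846e-01,
         9.96067782e+02],
       [ 0.00000000e+00,  0.00000000e+00,  0.00000000e+00,
         1.00000000
[... 204 characters left out ...]
99380570e-01, -2.93771086e-02, -1.93768452e-02,
         1.76368069e+01],
       [ 2.32176489e-02, -1.36615529e-01, -9.90352027e-01,
         1.46257990e+03],
       [ 0.00000000e+00,  0.00000000e+00,  0.00000000e+00,
         1.00000000e+00]])}
wrist {'vertical_fov': 69.61615922147843, 'cx': 318.1554923619063, 'cy': 198.54141557911524, 'tool_from_camera': array([[ 9.34820548e-04, -3.28481102e-01,  9.44510080e-01,
        -1.43576817e+02],
       [ 9.99999563e-01,  3.28539700e-04, -8.75481452e-04,
        -3.28448676e-01],
       [-2.27299459e-05,  9.44510486e-01,  3.28481265e-01,
        -8.46661004e+01],
       [ 0.00000000e+00,  0.00000000e+00,  0.00000000e+00,
         1.00000000e+00]])}
```

View pics/side0.png

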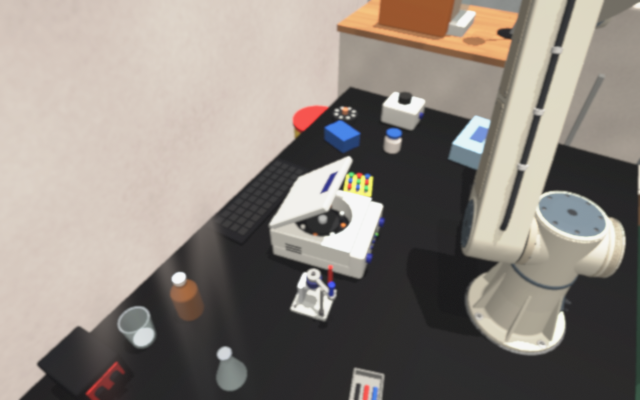

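View pics/top0.png

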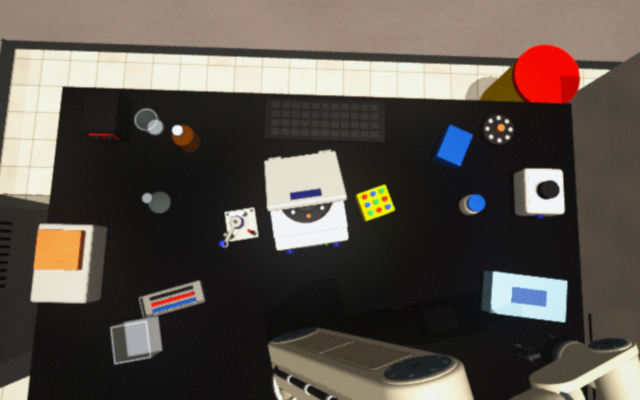

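The stand is to the left of the machine (top, about 240,225), the rack to the right (375,203), the jar at (472,204) and the flask at (157,202). I'll enlarge crops.

```bash
python3 - <<'E'
import cv2
a=cv2.imread("pics/top0.png")[140:265,205:405]; cv2.imwrite("pics/top0c.png",cv2.resize(a,None,fx=4,fy=4,interpolation=cv2.INTER_CUBIC))
a=cv2.imread("pics/side0.png")[150:330,260:400]; cv2.imwrite("pics/side0c.png",cv2.resize(a,None,fx=3.3,fy=3.3,interpolation=cv2.INTER_CUBIC))
E
```

```text
(no output)
```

View pics/top0c.png

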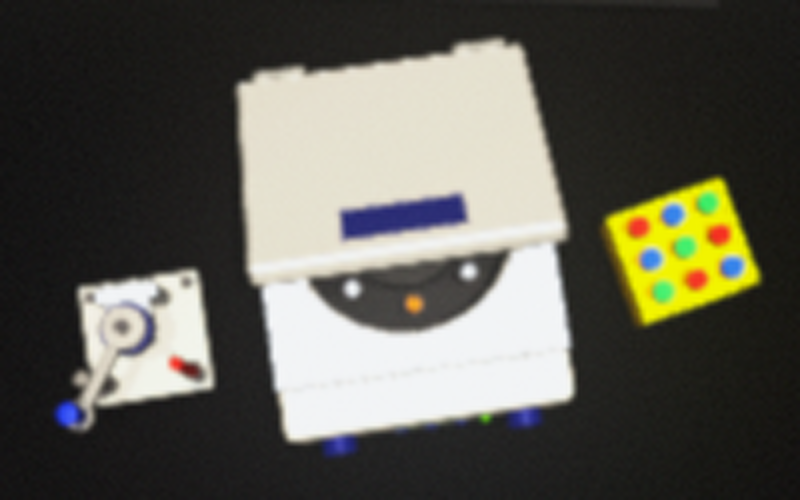

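View pics/side0c.png

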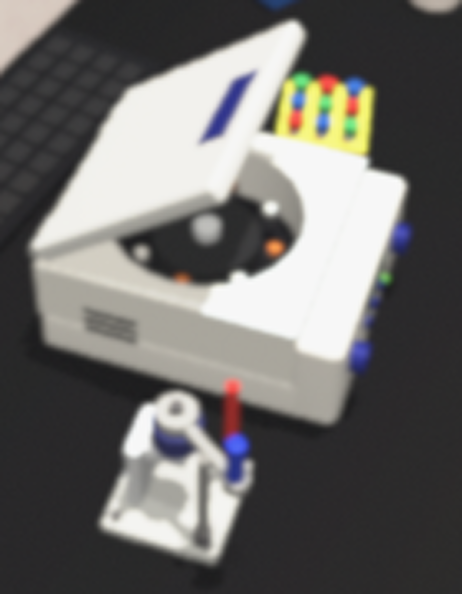

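```bash
cat > geo.py <<'E'
import numpy as np, cv2
from rig import camera_params
from scipy.optimize import least_squares
P={n:camera_params(n) for n in("side","top")}
def proj(n,p):
    c=P[n]; T=np.linalg.inv(c["pose"]); q=np.atleast_2d(p)@T[:3,:3].T+T[:3,3]
    f=200/np.tan(np.radians(c["vertical_fov"]/2))
    return np.c_[c["cx"]+f*q[:,0]/q[:,2],c["cy"]+f*q[:,1]/q[:,2]]
def Rz(a): return np.array([[np.cos(a),-np.sin(a),0],[np.sin(a),np.cos(a),0],[0,0,1]])
def lid(p,x): # point in hinge frame -> world ; x=[x,y,yaw,ang]
    a=x[3]; # opening lifts -x end: rotate about y by +a
    R=np.array([[np.cos(a),0,np.sin(a)],[0,1,0],[-np.sin(a),0,np.cos(a)]])
    return mach(R@np.array(p)+[124,0,115],x)
def mach(p,x): return Rz(x[2])@np.array(p)+[x[0],x[1],0]
def tc(u,v): return ((u+.5)/4-.5+205,(v+.5)/4-.5+140)
def sc(u,v): return ((u+.5)/3.3-.5+260,(v+.5)/3.3-.5+150)
E
python3 - <<'E'
from geo import *
L=lid;M=mach
obs=[("top",L,(-169,45,21.5),tc(340,211)),("top",L,(-169,-45,21.5),tc(462,194)),("top",L,(-199,-45,21.5),tc(467,222)),("top",L,(-199,45,21.5),tc(343,240)),
("side",L,(-169,45,21.5),sc(201,141)),("side",L,(-199,45,21.5),sc(222,138)),("side",L,(-199,-45,21.5),sc(257,70)),("side",L,(-169,-45,21.5),sc(237,74)),
("top",M,(-150,115,105),tc(285,442)),("top",M,(-150,-115,105),tc(575,402)),("side",M,(-150,-115,105),sc(408,184)),("side",M,(-150,115,105),sc(342,358)),
("top",L,(-214,113,20),tc(248,265)),("top",L,(-214,-113,20),tc(565,232))]
f=lambda x:np.concatenate([proj(n,F(p,x))[0]-o for n,F,p,o in obs])
s=least_squares(f,[600,0,0.1,.8],loss="soft_l1"); x=s.x
print(x,np.abs(f(x)).round(1).reshape(-1,2).tolist())
print("pad",L((-184,0,21.5),x),"hinge",L((0,0,0),x))
np.save("mach.npy",x)
# stand
S=mach
g=lambda y:np.concatenate([proj(n,p)[0]-o for n,p,o in [
("top",S((0,0,113),y),tc(123,326)),("side",S((0,0,113),y),sc(177,410)),
("top",S((-75*np.cos(y[3]),75*np.sin(y[3]),168),y),tc(67,413)),("side",S((-75*np.cos(y[3]),75*np.sin(y[3]),168),y),sc(236,441)),
("top",S((50,50,12),y),tc(80,288)),("top",S((50,-50,12),y),tc(197,270)),("top",S((-50,-50,12),y),tc(213,387)),("side",S((50,50,12),y),sc(100,522)),("side",S((-50,50,12),y),sc(217,562))]])
t=least_squares(g,[550,225,.1,.6],loss="soft_l1");y=t.x
print(y,np.abs(g(y)).round(1).reshape(-1,2).tolist());np.save("stand.npy",y)
for a in(.6,0,-.6): print(a,S((-75*np.cos(a),75*np.sin(a),168),y))
print("stand in machine frame",Rz(-x[2])@np.array([y[0]-x[0],y[1]-x[1],0]))
E
```

```text
[5.69287184e+02 3.74275065e+01 1.58251999e-01 6.65920862e-01] [[0.2, 0.1], [0.5, 0.2], [0.5, 0.4], [0.2, 0.0], [1.4, 1.0], [0.5, 1.1], [0.7, 0.6], [1.3, 1.4], [0.7, 0.1], [0.1, 0.2], [0.5, 1.7], [0.3, 0.5], [0.3, 0.9], [0.7, 1.1]]
pad [561.97399578  36.26042089 245.57865321] hinge [691.73771231  56.9689505  115.        ]
[522.712537   235.18237662   0.56851388   1.08390994] [[6.5, 10.7], [8.4, 6.9], [4.0, 12.9], [11.8, 8.7], [1.6, 3.2], [1.7, 13.9], [9.2, 17.8], [2.1, 2.8], [1.0, 16.4]]
0.6 [447.74971051 237.54344532 168.        ]
0 [459.50988683 194.80385495 168.        ]
-0.6 [493.34856721 166.1696439  168.        ]
stand in machine frame [-14.82801926 202.62358256   0.        ]
```

```bash
python3 - <<'E'
from geo import *
S=mach
def model(y):
    a=y[3]; G=(-75*np.cos(a),75*np.sin(a),168)
    return [("top",S((0,0,113),y),tc(123,326)),("side",S((0,0,113),y),sc(177,410)),
("top",S(G,y),tc(67,413)),("side",S(G,y),sc(236,441)),
("top",S((50,50,12),y),tc(80,288)),("top",S((50,-50,12),y),tc(197,270)),("top",S((-50,-50,12),y),tc(213,387)),("side",S((50,50,12),y),sc(100,522)),("side",S((-50,50,12),y),sc(217,562))]
g=lambda y:np.concatenate([proj(n,p)[0]-o for n,p,o in model(y)])
for st in ([540,260,.15,.6],[550,280,.1,.6]):
    t=least_squares(g,st);y=t.x
    print(y,g(y).round(1).reshape(-1,2).tolist())
def tri(a,b,):
    h=lambda p:np.r_[proj("top",p)[0]-a,proj("side",p)[0]-b]
    s=least_squares(h,[550,250,100]);return s.x.round(1),s.fun.round(1)
print("pivot",tri(tc(123,326),sc(177,410)));print("post",tri(tc(67,413),sc(236,441)));print("red",tri(tc(177,363),sc(232,383)))
print("c1",tri(tc(80,288),sc(100,522)),tri(tc(88,407),sc(217,562)))
E
```

```text
[4.87898986e+02 2.50646841e+02 1.82140025e-01 6.01612006e-01] [[1.0, 0.3], [-0.0, 2.6], [0.3, -0.1], [0.1, 0.5], [0.0, -0.3], [0.5, -0.4], [0.5, -0.1], [0.0, 0.1], [-0.5, -1.0]]
[4.87898986e+02 2.50646840e+02 1.82140018e-01 6.01612012e-01] [[1.0, 0.3], [-0.0, 2.6], [0.3, -0.1], [0.1, 0.5], [0.0, -0.3], [0.5, -0.4], [0.5, -0.1], [0.0, 0.1], [-0.5, -1.0]]
pivot (array([487.5, 251.4, 125.7]), array([ 0. ,  0.1, -0.1, -0. ]))
post (array([419.3, 281.6, 170.3]), array([-0. , -0.1,  0.1,  0. ]))
red (array([461.1, 208.6, 128.3]), array([-0.1, -0.3,  0.2,  0. ]))
c1 (array([527.5, 309. ,  13.1]), array([-0.1, -0.2,  0.2,  0. ])) (array([426.6, 295.3,  16.8]), array([ 0.1,  0.4, -0.3, -0.1]))
```

```bash
cat >> geo.py <<'E'
from scipy.spatial.transform import Rotation as Ro
def goal(pos,yjaw=None,tilt=None):
    """pos world TCP; yjaw: world heading of tool y axis, tool x down. prints shift/rotvec from the current pose"""
    from rig import r
    s=r.sense(); R0=Ro.from_euler('xyz',s["tcp_rot"]).as_matrix()
    sh=R0.T@(np.array(pos)-s["eef_pos"])
    if yjaw is None: rv=np.zeros(3)
    else:
        x=np.array([0,0,-1.]);y=np.array([np.cos(yjaw),np.sin(yjaw),0]);R=np.c_[x,y,np.cross(x,y)]
        rv=Ro.from_matrix(R0.T@R).as_rotvec(degrees=True)
    return sh.round(1),rv.round(1)
def st():
    from rig import r
    s=r.sense();R0=Ro.from_euler('xyz',s["tcp_rot"]).as_matrix()
    print("t",s["clock"],"q",s["qpos"].round(3),"p",s["eef_pos"].round(1),"F",s["contact_force"].round(1),"op",round(s["opening"],3));print("y-heading",np.arctan2(R0[1,1],R0[0,1]),"x",R0[:,0].round(3))
    return s
E
python3 - <<'E'
from geo import *
np.save("stand.npy",[487.9,250.6,.182,.6])
st();x=np.load("mach.npy");y=np.load("stand.npy")
for a in np.linspace(x[3],0,6): print(round(a,2),lid((-184,0,21.5),[*x[:3],a]).round(1))
for a in np.linspace(.6,-.6,7): print(round(.6-a,2),mach((-75*np.cos(a),75*np.sin(a),168),y).round(1))
p=lid((-184,0,21.5),x)
for h in (x[2]-np.pi/2,x[2]+np.pi/2,-1.5+0): print(h,goal([p[0],p[1],330],h))
E
```

```text
t 0.15 q [-1.3    0.353  1.634 -0.     1.155 -0.002] p [ 168.3 -601.6  230.8] F [ 0.2 -0.   0.3] op 1.003
y-heading -1.2979920555980569 x [-0.     0.001 -1.   ]
0.67 [562.   36.3 245.6]
0.53 [546.   33.7 227. ]
0.4 [532.6  31.6 206.4]
0.27 [522.   29.9 184.2]
0.13 [514.5  28.7 160.7]
0.0 [510.   28.  136.5]
0.0 [419.4 281.  168. ]
0.2 [414.7 266.8 168. ]
0.4 [412.9 251.9 168. ]
0.6 [414.1 237.  168. ]
0.8 [418.3 222.6 168. ]
1.0 [425.2 209.4 168. ]
1.2 [434.7 197.7 168. ]
-1.4125443273761762 (array([ -98.8, -508.3, -551. ]), array([6.6, 0. , 0.1]))
1.729048326213617 (array([ -98.8, -508.3, -551. ]), array([-1.734e+02, -1.000e-01,  0.000e+00]))
-1.5 (array([ -98.8, -508.3, -551. ]), array([11.6,  0. ,  0.1]))
```

Call:
drive_tool(rows=[-30, -40, -45, 0.5, 0, 0, 50, -50, -90, -100, 1, 0, 0, 0, -60, -135, -146, 2, 0, 0, 0, -70, -175, -190, 3, 0, 0, 0, -80, -218, -236, 4, 0, 0, 0, -90, -260, -282, 5, 0, 0, 0, -99, -302, -327, 5.6, 0, 0, 0, -99, -344, -373, 6.6, 0, 0, 0, -99, -386, -418, 6.6, 0, 0, 0, -99, -428, -464, 6.6, 0, 0, 0])

```text
clock: 1.4
eef_pos: [490.3, -79.0, 330.3]
tcp_rot: [-1.849, 1.57, 1.45]
contact_force: [0.5, -0.2, -0.4]
opening: -0.003
```

```bash
python3 - <<'E'
from geo import *
st();p=lid((-184,0,21.5),np.load("mach.npy"))
print(goal([p[0],p[1],300],-1.4125))
E
```

```text
t 1.4 q [-1.630e-01  6.300e-02  1.777e+00  1.000e-03  1.301e+00  1.249e+00] p [490.3 -79.  330.3] F [ 0.5 -0.2 -0.4] op -0.003
y-heading -1.413031543407066 x [ 0.     0.001 -1.   ]
(array([  30.4, -102.5,  -88.9]), array([-0., -0.,  0.]))
```

Call:
drive_tool(rows=[0, -35, -30, 0, 0, 0, 0, 10, -70, -60, 0, 0, 0, 0, 30, -102, -89, 0, 0, 0, 0, 50, -102, -89, 0, 0, 0, 0, 63, -102, -89, 0, 0, 0, 0, 63, -102, -89, 0, 0, 0, 0])

```text
clock: 2.15
eef_pos: [561.4, 35.4, 266.5]
tcp_rot: [-0.467, 1.569, 2.832]
contact_force: [-0.3, 0.4, 0.7]
opening: 0.001
```

```bash
python3 - <<'E'
from geo import *
from rig import grab_frame
st()
a=grab_frame("side");cv2.imwrite("pics/side1.png",cv2.resize(a[100:300,240:400,::-1],None,fx=3,fy=3,interpolation=cv2.INTER_CUBIC))
a=grab_frame("wrist");cv2.imwrite("pics/wrist1.png",a[:,:,::-1])
E
```

```text
t 2.15 q [6.000e-02 2.240e-01 1.729e+00 1.000e-03 1.190e+00 1.473e+00] p [561.4  35.4 266.5] F [-0.3  0.4  0.7] op 0.001
y-heading -1.413473033262002 x [-0.002  0.001 -1.   ]
```

View pics/side1.png

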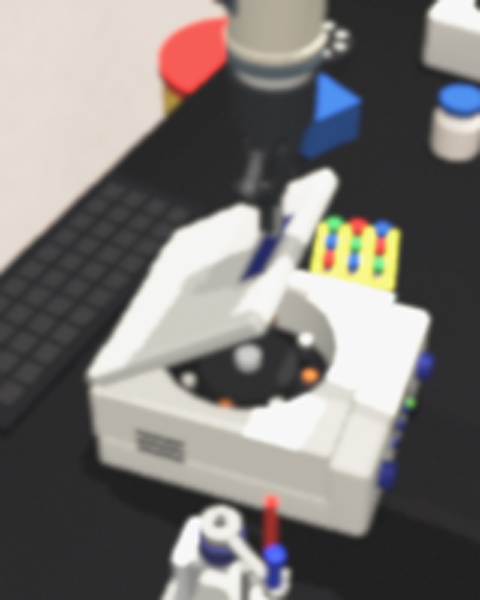

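View pics/wrist1.png

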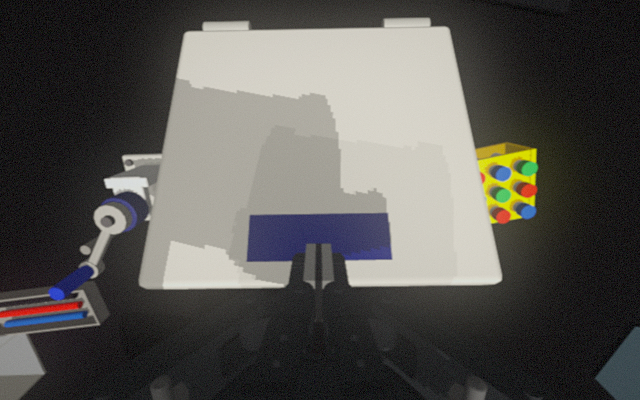

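```bash
cat > tab.py <<'E'
from geo import *
import sys
st();x=np.load("mach.npy")
for a in map(float,sys.argv[1:]):
    c=lid((-190,0,21.5),[*x[:3],a])+Rz(x[2])@[11*min(1,a/.1),0,0]
    print(a,c.round(1),goal(c,-1.4125))
E
python3 tab.py .72 .666 .64 .6 .55 .5 .45 .4 .35 .3
```

```text
t 2.25 q [6.000e-02 2.230e-01 1.727e+00 1.000e-03 1.191e+00 1.473e+00] p [562.3  35.3 268. ] F [ 1.  -0.1 -0.7] op 0.003
y-heading -1.4137712370137308 x [ 0.001  0.001 -1.   ]
0.72 [575.5  38.4 256.4] (array([ 11.6,  -1. , -13.6]), array([-0.1, -0.1,  0. ]))
0.666 [568.2  37.3 249.3] (array([18.7, -1. , -6.1]), array([-0.1, -0.1,  0. ]))
0.64 [564.8  36.7 245.7] (array([22.3, -1. , -2.7]), array([-0.1, -0.1,  0. ]))
0.6 [559.7  35.9 240. ] (array([28. , -1. ,  2.5]), array([-0.1, -0.1,  0. ]))
0.55 [553.7  34.9 232.6] (array([35.4, -1. ,  8.5]), array([-0.1, -0.1,  0. ]))
0.5 [548.1  34.  225. ] (array([43. , -1. , 14.2]), array([-0.1, -0.1,  0. ]))
0.45 [542.9  33.2 217. ] (array([51. , -1. , 19.5]), array([-0.1, -0.1,  0. ]))
0.4 [538.1  32.4 208.8] (array([59.2, -1. , 24.4]), array([-0.1, -0.1,  0. ]))
0.35 [533.6  31.7 200.3] (array([67.6, -0.9, 28.9]), array([-0.1, -0.1,  0. ]))
0.3 [529.6  31.1 191.7] (array([76.3, -0.9, 33. ]), array([-0.1, -0.1,  0. ]))
```

Call:
drive_tool(rows=[3, -1, -8, 0, 0, 0, 0, 8, -1, -11, 0, 0, 0, 0, 12, -1, -11, 0, 0, 0, 0, 14, -1, -10, 0, 0, 0, 0, 17, -1, -8, 0, 0, 0, 0, 19, -1, -6, 0, 0, 0, 0, 21, -1, -4, 0, 0, 0, 0, 23, -1, -2, 0, 0, 0, 0])

```text
clock: 3.25
eef_pos: [564.4, 36.6, 245.3]
tcp_rot: [-2.878, 1.569, 0.421]
contact_force: [0.0, 0.3, 1.1]
opening: -0.003
```

```bash
python3 tab.py .65 .6 .55 .5 .45 .4 .35 .3
```

```text
t 3.25 q [6.200e-02 2.460e-01 1.749e+00 1.000e-03 1.144e+00 1.475e+00] p [564.4  36.6 245.3] F [0.  0.3 1.1] op -0.003
y-heading -1.4137936175796315 x [ 0.002  0.001 -1.   ]
0.65 [566.1  36.9 247.1] (array([-1.8, -0. , -1.7]), array([-0.1, -0.1,  0. ]))
0.6 [559.7  35.9 240. ] (array([ 5.3, -0. ,  4.7]), array([-0.1, -0.1,  0. ]))
0.55 [553.7  34.9 232.6] (array([12.6, -0. , 10.8]), array([-0.1, -0.1,  0. ]))
0.5 [548.1  34.  225. ] (array([20.3,  0. , 16.5]), array([-0.1, -0.1,  0. ]))
0.45 [542.9  33.2 217. ] (array([28.2,  0. , 21.8]), array([-0.1, -0.1,  0. ]))
0.4 [538.1  32.4 208.8] (array([36.5,  0. , 26.7]), array([-0.1, -0.1,  0. ]))
0.35 [533.6  31.7 200.3] (array([44.9,  0. , 31.2]), array([-0.1, -0.1,  0. ]))
0.3 [529.6  31.1 191.7] (array([53.5,  0. , 35.3]), array([-0.1, -0.1,  0. ]))
```

Call:
drive_tool(rows=[3, 0, 2, 0, 0, 0, 0, 5, 0, 5, 0, 0, 0, 0, 9, 0, 8, 0, 0, 0, 0, 12.5, 0, 11, 0, 0, 0, 0, 16.5, 0, 14, 0, 0, 0, 0, 20, 0, 16.5, 0, 0, 0, 0])

```text
clock: 4.0
eef_pos: [547.9, 33.9, 224.9]
tcp_rot: [-2.955, 1.569, 0.344]
contact_force: [0.9, -1.2, 1.0]
opening: -0.003
```

```bash
python3 tab.py .5 .45 .4 .35 .3 .25 .2 .15 .1
python3 - <<'E'
from geo import *
from rig import grab_frame
a=grab_frame("side");cv2.imwrite("pics/side2.png",cv2.resize(a[100:300,240:400,::-1],None,fx=3,fy=3,interpolation=cv2.INTER_CUBIC))
E
```

```text
t 4.0 q [5.900e-02 2.410e-01 1.805e+00 1.000e-03 1.094e+00 1.472e+00] p [547.9  33.9 224.9] F [ 0.9 -1.2  1. ] op -0.003
y-heading -1.4137842799888558 x [ 0.002  0.001 -1.   ]
0.5 [548.1  34.  225. ] (array([-0. , -0.1, -0.3]), array([-0.1, -0.1,  0. ]))
0.45 [542.9  33.2 217. ] (array([ 7.9, -0.1,  5. ]), array([-0.1, -0.1,  0. ]))
0.4 [538.1  32.4 208.8] (array([16.1, -0.1,  9.9]), array([-0.1, -0.1,  0. ]))
0.35 [533.6  31.7 200.3] (array([24.6, -0.1, 14.4]), array([-0.1, -0.1,  0. ]))
0.3 [529.6  31.1 191.7] (array([33.2, -0.1, 18.5]), array([-0.1, -0.1,  0. ]))
0.25 [526.1  30.5 182.8] (array([42. , -0.1, 22.1]), array([-0.1, -0.1,  0. ]))
0.2 [522.9  30.  173.8] (array([51.1, -0.1, 25.3]), array([-0.1, -0.1,  0. ]))
0.15 [520.3  29.6 164.7] (array([60.2, -0.1, 28.1]), array([-0.1, -0.1,  0. ]))
0.1 [518.   29.2 155.4] (array([69.5, -0.1, 30.3]), array([-0.1, -0.1,  0. ]))
```

View pics/side2.png

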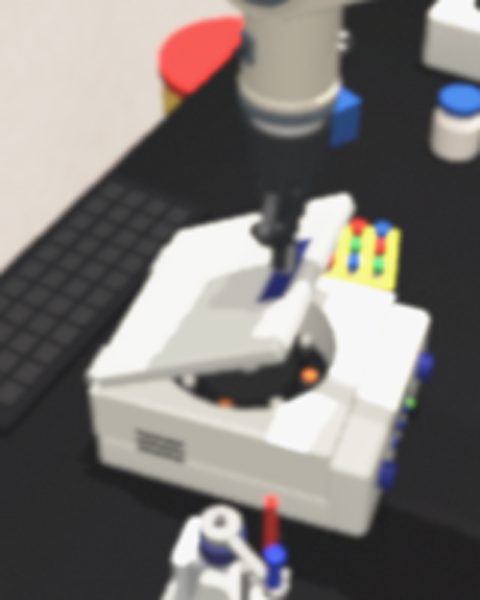

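The lid has followed the fingers down (free corner now near 285,350 in the crop), with contact on the pad. I'll continue along the arc.

Call:
drive_tool(rows=[4, 0, 2.5, 0, 0, 0, 0, 8, 0, 5, 0, 0, 0, 0, 12, 0, 7.5, 0, 0, 0, 0, 16, 0, 10, 0, 0, 0, 0, 20, 0, 12, 0, 0, 0, 0, 24.5, 0, 14.5, 0, 0, 0, 0, 29, 0, 16.5, 0, 0, 0, 0, 33, 0, 18.5, 0, 0, 0, 0, 37.5, 0, 20.5, 0, 0, 0, 0, 42, 0, 22, 0, 0, 0, 0])

```text
clock: 5.3
eef_pos: [525.5, 30.5, 182.1]
tcp_rot: [-2.558, 1.57, 0.74]
contact_force: [-0.6, -1.6, 1.3]
opening: 0.001
```

```bash
python3 tab.py .25 .2 .15 .1 .07 .05 .02 0
python3 - <<'E'
from geo import *
from rig import grab_frame
a=grab_frame("side");cv2.imwrite("pics/side3.png",cv2.resize(a[100:300,240:400,::-1],None,fx=3,fy=3,interpolation=cv2.INTER_CUBIC))
E
```

```text
t 5.3 q [5.500e-02 2.560e-01 1.892e+00 1.000e-03 9.930e-01 1.468e+00] p [525.5  30.5 182.1] F [-0.6 -1.6  1.3] op 0.001
y-heading -1.41384173682166 x [ 0.001  0.001 -1.   ]
0.25 [526.1  30.5 182.8] (array([-0.7,  0. , -0.6]), array([-0.1, -0. ,  0. ]))
0.2 [522.9  30.  173.8] (array([8.3, 0. , 2.6]), array([-0.1, -0. ,  0. ]))
0.15 [520.3  29.6 164.7] (array([17.5,  0. ,  5.3]), array([-0.1, -0. ,  0. ]))
0.1 [518.   29.2 155.4] (array([26.8,  0. ,  7.6]), array([-0.1, -0. ,  0. ]))
0.07 [513.7  28.6 149.7] (array([32.4,  0.1, 12. ]), array([-0.1, -0. ,  0. ]))
0.05 [510.8  28.1 146. ] (array([36.1,  0.1, 14.9]), array([-0.1, -0. ,  0. ]))
0.02 [506.7  27.4 140.3] (array([41.8,  0.1, 19. ]), array([-0.1, -0. ,  0. ]))
0.0 [504.1  27.  136.5] (array([45.6,  0.1, 21.7]), array([-0.1, -0. ,  0. ]))
```

View pics/side3.png

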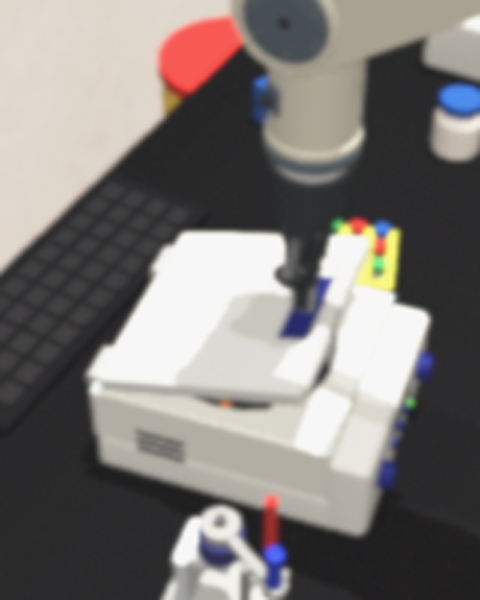

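Call:
drive_tool(rows=[4, 0, 1, 0, 0, 0, 0, 8, 0, 2.5, 0, 0, 0, 0, 12, 0, 4, 0, 0, 0, 0, 16, 0, 5, 0, 0, 0, 0, 20, 0, 6, 0, 0, 0, 0, 23.5, 0, 7, 0, 0, 0, 0, 27, 0, 7.5, 0, 0, 0, 0, 30, 0, 8, 0, 0, 0, 0, 33, 0, 9, 0, 0, 0, 0, 36, 0, 9.5, 0, 0, 0, 0])

```text
clock: 6.6
eef_pos: [515.7, 29.0, 145.4]
tcp_rot: [-1.801, 1.57, 1.498]
contact_force: [1.4, 0.3, 0.5]
opening: 0.004
```

```bash
python3 tab.py .05 0
```

```text
t 6.6 q [5.300e-02 2.910e-01 1.943e+00 1.000e-03 9.080e-01 1.466e+00] p [515.7  29.  145.4] F [1.4 0.3 0.5] op 0.004
y-heading -1.4138950473085747 x [ 0.     0.001 -1.   ]
0.05 [510.8  28.1 146. ] (array([-0.6,  0.1,  4.9]), array([-0.1, -0. ,  0. ]))
0.0 [504.1  27.  136.5] (array([ 8.9,  0.1, 11.8]), array([-0.1, -0. ,  0. ]))
```

Call:
drive_tool(rows=[1.5, 0, 0.5, 0, 0, 0, 0, 3, 0, 1, 0, 0, 0, 0, 4.5, 0, 1, 0, 0, 0, 0, 6, 0, 1, 0, 0, 0, 0, 7, 0, 1, 0, 0, 0, 0, 8, 0, 1, 0, 0, 0, 0])

```text
clock: 7.35
eef_pos: [514.4, 28.9, 137.2]
tcp_rot: [-1.064, 1.57, 2.235]
contact_force: [-0.9, 0.1, 1.4]
opening: 0.0
```

Call:
drive_tool(rows=[0.5, 0, 0, 0, 0, 0, 0, 1, 0, 0, 0, 0, 0, 0])

```text
clock: 7.6
eef_pos: [514.3, 28.9, 136.2]
tcp_rot: [-0.967, 1.57, 2.332]
contact_force: [-0.8, 0.2, 1.7]
opening: -0.0
```

Call:
drive_tool(rows=[0.5, 0, 0, 0, 0, 0, 0, 1, 0, 0, 0, 0, 0, 0])

```text
clock: 7.85
eef_pos: [514.3, 28.8, 135.2]
tcp_rot: [-0.889, 1.57, 2.41]
contact_force: [-1.1, -0.3, 1.4]
opening: 0.001
```

Call:
drive_tool(rows=[0.5, 0, 0, 0, 0, 0, 0, 1, 0, 0, 0, 0, 0, 0])

```text
clock: 8.1
eef_pos: [514.4, 28.8, 134.9]
tcp_rot: [-0.931, 1.57, 2.367]
contact_force: [-5.4, -0.8, 15.9]
opening: 0.0
```

The force jumped from 1.4 to 15.9 N at z ≈ 135, so the lid is on its stop. I'll back off now.

Call:
drive_tool(rows=[-2, 0, 0, 0, 0, 0, 0, -10, 0, 0, 0, 0, 0, 0, -40, 0, 0, 0, 0, 0, 0, -80, 0, 0, 0, 0, 0, 0, -100, -30, 0, 0, 0, 0, 0, -100, -70, 0, 0, 0, 0, 0])

```text
clock: 8.85
eef_pos: [504.8, 98.4, 237.4]
tcp_rot: [-2.926, 1.567, 0.371]
contact_force: [0.1, 0.3, 0.5]
opening: 0.001
```

```bash
python3 - <<'E'
from geo import *
from rig import grab_frame
st()
a=grab_frame("side");cv2.imwrite("pics/side4.png",cv2.resize(a[100:300,240:400,::-1],None,fx=3,fy=3,interpolation=cv2.INTER_CUBIC))
x=np.load("mach.npy");y=np.load("stand.npy")
for a in (0,.02,.05):
  X=[*x[:3],a]
  print(a,[((proj("side",lid(p,X))[0]-[240,100])*3).round(0) for p in((-169,45,21.5),(-199,45,21.5),(-199,-45,21.5),(-169,-45,21.5),(-214,113,20),(-214,-113,20))])
print(goal([419.4,281,260],-1.7))
E
```

```text
t 8.85 q [1.890e-01 1.720e-01 1.863e+00 1.000e-03 1.103e+00 1.604e+00] p [504.8  98.4 237.4] F [0.1 0.3 0.5] op 0.001
y-heading -1.415594018385807 x [ 0.004  0.001 -1.   ]
0 [array([286., 370.]), array([316., 378.]), array([344., 316.]), array([315., 308.]), array([308., 435.]), array([377., 277.])]
0.02 [array([285., 367.]), array([316., 375.]), array([344., 313.]), array([315., 306.]), array([308., 432.]), array([377., 274.])]
0.05 [array([285., 363.]), array([315., 370.]), array([343., 308.]), array([314., 302.]), array([307., 427.]), array([377., 269.])]
(array([ -22.9, -189.8,   55.2]), array([16.3, -0.1,  0.2]))
```

View pics/side4.png

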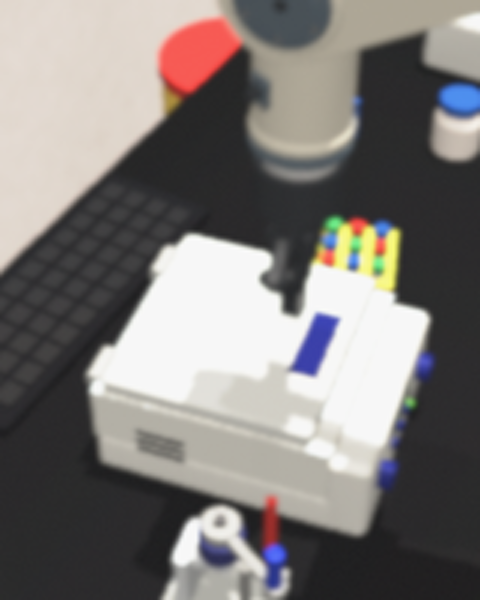

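The lid looks shut: pad corners are near (292,371) and (340,318), about where angle 0 predicts, which agrees with the force stop. Next I move above the blue post.

Call:
drive_tool(rows=[-20, -45, 15, 4, 0, 0, 70, -25, -90, 30, 8, 0, 0, 70, -25, -140, 45, 12, 0, 0, 70, -23, -190, 55, 16, 0, 0, 70, -23, -190, 55, 16, 0, 0, 70, -23, -190, 55, 16, 0, 0, 70])

```text
clock: 9.65
eef_pos: [419.6, 281.1, 260.2]
tcp_rot: [-1.943, 1.567, 1.077]
contact_force: [0.0, 0.5, -0.6]
opening: 0.697
```

```bash
python3 - <<'E'
from geo import *
from rig import grab_frame
s=st()
c=camera_params("wrist")
a=grab_frame("wrist")[:,:,::-1].copy()
R0=Ro.from_euler('xyz',s["tcp_rot"]).as_matrix()
y=np.load("stand.npy");G=mach((-75*np.cos(.6),75*np.sin(.6),168),y)
t=R0.T@(G-s["eef_pos"]);T=np.linalg.inv(c["tool_from_camera"]);q=T[:3,:3]@t+T[:3,3]
f=200/np.tan(np.radians(c["vertical_fov"]/2));print("expected post px",c["cx"]+f*q[0]/q[2],c["cy"]+f*q[1]/q[2])
cv2.imwrite("pics/wrist2.png",a)
E
```

```text
t 9.65 q [5.860e-01 1.340e-01 1.855e+00 2.000e-03 1.150e+00 2.278e+00] p [419.6 281.1 260.2] F [ 0.   0.5 -0.6] op 0.697
y-heading -1.692531568769394 x [ 0.002  0.003 -1.   ]
expected post px 319.09380421890586 201.5911600956028
```

View pics/wrist2.png

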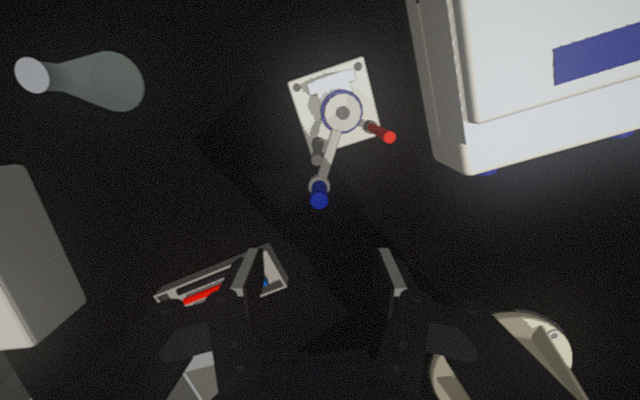

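Call:
drive_tool(rows=[40, 0, 0, 0, 0, 0, 60, 70, 0, 0, 0, 0, 0, 60, 95, 0, 0, 0, 0, 0, 60, 110, 0, 0, 0, 0, 0, 60, 121, 0, 0, 0, 0, 0, 60, 121, 0, 0, 0, 0, 0, 60])

```text
clock: 10.45
eef_pos: [420.0, 280.6, 138.9]
tcp_rot: [-1.821, 1.568, 1.197]
contact_force: [0.4, 0.1, -0.8]
opening: 0.6
```

Call:
drive_tool(rows=[0, 0, 0, 0, 0, 0, 40, 0, 0, 0, 0, 0, 0, 25, 0, 0, 0, 0, 0, 0, 15, 0, 0, 0, 0, 0, 0, 10, 0, 0, 0, 0, 0, 0, 5, 0, 0, 0, 0, 0, 0, 5], newtons=40)

```text
clock: 11.2
eef_pos: [420.4, 281.0, 139.5]
tcp_rot: [-1.963, 1.567, 1.056]
contact_force: [-1.4, 1.1, 5.9]
opening: 0.173
```

```bash
python3 - <<'E'
from geo import *
from rig import grab_frame
s=st()
cv2.imwrite("pics/wrist3.png",grab_frame("wrist")[:,:,::-1])
y=np.load("stand.npy");p=s["eef_pos"]-[*y[:2],0];print("pinch radius",np.hypot(*p[:2]),"stand angle",np.pi-(np.arctan2(p[1],p[0])-y[2]))
for th in np.arange(.1,1.21,.1):
    a=.6-th;G=mach((-75*np.cos(a),75*np.sin(a),s["eef_pos"][2]),y)
    print(round(th,2),G.round(1),*goal(G,-1.6925+th*.75))
E
```

```text
t 11.2 q [5.850e-01 2.820e-01 1.972e+00 2.000e-03 8.840e-01 2.278e+00] p [420.4 281.  139.5] F [-1.4  1.1  5.9] op 0.173
y-heading -1.6941584699451184 x [ 0.002  0.003 -1.   ]
pinch radius 74.02038405993055 stand angle 0.6048583855692882
0.1 [416.7 274.1 139.5] [-0.   7.3  2.8] [-4.4 -0.1  0.2]
0.2 [414.7 266.8 139.5] [-0.1 14.8  3.9] [-8.7 -0.1  0.2]
0.3 [413.4 259.4 139.5] [-0.1 22.3  4.3] [-13.   -0.1   0.2]
0.4 [412.9 251.9 139.5] [-0.1 29.7  3.8] [-17.3  -0.1   0.2]
0.5 [413.2 244.5 139.5] [-0.1 37.1  2.7] [-21.6  -0.1   0.2]
0.6 [414.1 237.  139.5] [-0.2 44.4  0.8] [-25.9  -0.1   0.2]
0.7 [415.9 229.7 139.5] [-0.2 51.4 -1.8] [-30.2  -0.1   0.2]
0.8 [418.3 222.6 139.5] [-0.2 58.2 -5.1] [-34.5  -0.1   0.2]
0.9 [421.4 215.8 139.5] [-0.2 64.5 -9.1] [-38.8  -0.2   0.2]
1.0 [425.2 209.4 139.5] [ -0.2  70.5 -13.6] [-43.1  -0.2   0.2]
1.1 [429.7 203.3 139.5] [ -0.3  75.9 -18.8] [-47.4  -0.2   0.2]
1.2 [434.7 197.7 139.5] [ -0.3  80.9 -24.4] [-51.7  -0.2   0.2]
```

View pics/wrist3.png

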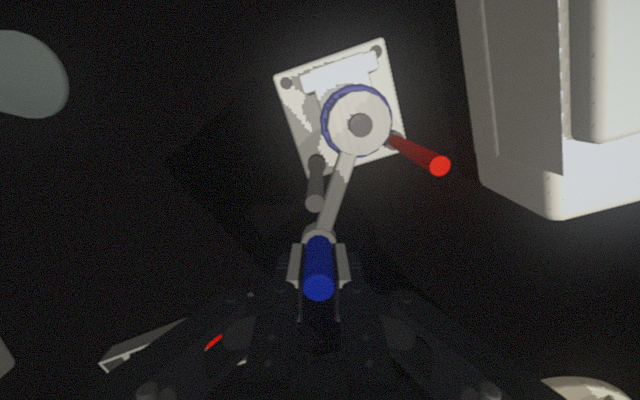

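The pads hold the blue post (at 319,265) and the opening is 14.7 mm. I'll start the swing.

Call:
drive_tool(rows=[-0.5, 3.5, 1.5, -2, 0, 0, 5, -0.5, 7.5, 3, -4.5, 0, 0, 5, -1, 15, 4, -9, 0, 0, 5, -1, 22, 4.5, -13, 0, 0, 5, -1, 30, 4, -17, 0, 0, 5, -1, 37, 3, -21.5, 0, 0, 5, -1, 44.5, 1, -26, 0, 0, 5])

```text
clock: 12.12
eef_pos: [414.4, 238.1, 139.9]
tcp_rot: [-2.399, 1.564, 1.076]
contact_force: [-1.1, 8.8, -9.9]
opening: 0.173
```

```bash
cat > arm.py <<'E'
from geo import *
s=st()
y=np.load("stand.npy");p=s["eef_pos"]-[*y[:2],0];t=np.arctan2(p[1],p[0]);th=.6-(np.pi-(t%(2*np.pi)-y[2]))
print("radius",np.hypot(*p[:2]),"arm angle",th, "tangential F (opposing <0)",s["contact_force"][:2]@[-np.sin(t),np.cos(t)])
for th in np.arange(.6,1.31,.1):
    a=.6-th;G=mach((-75*np.cos(a),75*np.sin(a),s["eef_pos"][2]),y)
    print(round(th,2),G.round(1),*goal(G,-1.6925+th*.75))
E
python3 arm.py
```

```text
t 12.125 q [0.516 0.241 2.03  0.005 0.865 1.75 ] p [414.4 238.1 139.9] F [-1.1  8.8 -9.9] op 0.173
y-heading -1.2375329988484853 x [ 0.003  0.006 -1.   ]
radius 74.51882912633948 arm angle 0.586238223412831 tangential F (opposing <0) -8.838869808709282
0.6 [414.1 237.  139.9] [-0.   0.9  0.6] [ 0.3 -0.3  0.3]
0.7 [415.9 229.7 139.9] [-0.   8.4  1.4] [-4.  -0.3  0.2]
0.8 [418.3 222.6 139.9] [-0.1 15.9  1.4] [-8.3 -0.3  0.2]
0.9 [421.4 215.8 139.9] [-0.1 23.4  0.7] [-12.6  -0.3   0.2]
1.0 [425.2 209.4 139.9] [-0.1 30.7 -0.8] [-16.9  -0.3   0.2]
1.1 [429.7 203.3 139.9] [-0.2 37.9 -3. ] [-21.2  -0.3   0.2]
1.2 [434.7 197.7 139.9] [-0.2 44.8 -5.9] [-25.5  -0.3   0.2]
1.3 [440.2 192.7 139.9] [-0.2 51.4 -9.5] [-29.8  -0.3   0.2]
```

Call:
drive_tool(rows=[0.5, 4, 1, -2, 0, 0, 5, 0.5, 8.5, 1.5, -4, 0, 0, 5, 0.5, 16, 1.5, -8, 0, 0, 5, 0.5, 23.5, 0.5, -12.5, 0, 0, 5, 0.5, 30.5, -1, -17, 0, 0, 5, 0.5, 38, -3, -21, 0, 0, 5, 0.5, 41.5, -4.5, -23, 0, 0, 5])

```text
clock: 13.0
eef_pos: [430.7, 200.7, 139.4]
tcp_rot: [-2.3, 1.564, 1.577]
contact_force: [-10.0, 5.7, 9.6]
opening: 0.169
```

```bash
python3 arm.py
```

```text
t 13.0 q [0.429 0.239 2.034 0.008 0.866 1.258] p [430.7 200.7 139.4] F [-10.    5.7   9.6] op 0.169
y-heading -0.8346823746229554 x [-0.     0.007 -1.   ]
radius 75.92970019057849 arm angle 1.135058122695872 tangential F (opposing <0) -10.926841325248173
0.6 [414.1 237.  139.4] [  0.2 -38.  -12.1] [23.4 -0.2  0.3]
0.7 [415.9 229.7 139.4] [  0.2 -31.5  -8.5] [19.1 -0.2  0.3]
0.8 [418.3 222.6 139.4] [  0.1 -24.6  -5.6] [14.8 -0.2  0.3]
0.9 [421.4 215.8 139.4] [  0.1 -17.4  -3.3] [10.5 -0.2  0.3]
1.0 [425.2 209.4 139.4] [  0.1 -10.1  -1.8] [ 6.2 -0.2  0.3]
1.1 [429.7 203.3 139.4] [ 0.  -2.6 -1. ] [ 1.9 -0.2  0.3]
1.2 [434.7 197.7 139.4] [-0.   4.9 -1. ] [-2.4 -0.3  0.3]
1.3 [440.2 192.7 139.4] [-0.1 12.3 -1.7] [-6.7 -0.3  0.3]
```

Call:
drive_tool(rows=[-0.3, 2, -0.4, -1, 0, 0, 5, -0.3, 4, -0.8, -2, 0, 0, 5], newtons=50)

```text
clock: 13.25
eef_pos: [432.3, 198.8, 139.5]
tcp_rot: [-1.925, 1.563, 1.988]
contact_force: [-8.2, 6.4, 4.8]
opening: 0.17
```

```bash
python3 arm.py | head -3
```

```text
t 13.25 q [0.422 0.241 2.03  0.011 0.87  1.215] p [432.3 198.8 139.5] F [-8.2  6.4  4.8] op 0.17
y-heading -0.7994016072123515 x [-0.003  0.007 -1.   ]
radius 75.9828615395456 arm angle 1.16739890236811 tangential F (opposing <0) -10.301622198882235
```

Call:
drive_tool(rows=[0, 2, -0.4, -1, 0, 0, 5, 0, 4, -0.8, -2, 0, 0, 5, 0, 4, -0.8, -2, 0, 0, 5])

```text
clock: 13.62
eef_pos: [434.0, 197.0, 139.5]
tcp_rot: [-1.697, 1.561, 2.252]
contact_force: [-9.2, 5.6, 6.8]
opening: 0.168
```

```bash
python3 arm.py | head -3
```

```text
t 13.625 q [0.416 0.244 2.027 0.013 0.874 1.172] p [434.  197.  139.5] F [-9.2  5.6  6.8] op 0.168
y-heading -0.7642815328923145 x [-0.006  0.008 -1.   ]
radius 76.01676546084967 arm angle 1.2004642637725738 tangential F (opposing <0) -10.444200750178302
```

Call:
drive_tool(rows=[0, 2, 0, 0, 0, 0, 5, 0, 4, -0.3, 0, 0, 0, 5, 0, 4, -0.3, 0, 0, 0, 5])

```text
clock: 14.0
eef_pos: [434.9, 195.9, 139.5]
tcp_rot: [-1.583, 1.556, 2.365]
contact_force: [-11.1, 13.2, 7.7]
opening: 0.164
```

```bash
python3 arm.py | head -3;python3 - <<'E'
from geo import *
from rig import grab_frame
cv2.imwrite("pics/wrist4.png",grab_frame("wrist")[:,:,::-1])
E
```

```text
t 14.0 q [0.41  0.246 2.024 0.018 0.877 1.164] p [434.9 195.9 139.5] F [-11.1  13.2   7.7] op 0.164
y-heading -0.764712834535247 x [-0.01  0.01 -1.  ]
radius 76.10707259501353 arm angle 1.2191407015522238 tangential F (opposing <0) -17.176484404877723
```

View pics/wrist4.png

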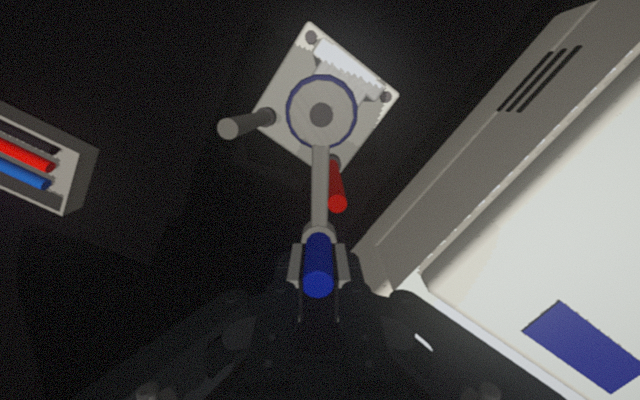

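The arm lies against the red post (337,185) and the force is up to 17 N. One more small push will show whether it is on the hard stop.

Call:
drive_tool(rows=[0, 2, 0, 0, 0, 0, 5, 0, 3.5, 0, 0, 0, 0, 5, 0, 3.5, 0, 0, 0, 0, 5, 0, 3.5, 0, 0, 0, 0, 5])

```text
clock: 14.55
eef_pos: [434.8, 195.5, 139.4]
tcp_rot: [-1.527, 1.551, 2.419]
contact_force: [-13.1, 16.1, 7.0]
opening: 0.169
```

```bash
python3 arm.py | head -3;python3 - <<'E'
from geo import *
from rig import grab_frame
cv2.imwrite("pics/wrist5.png",grab_frame("wrist")[:,:,::-1])
a=grab_frame("side");cv2.imwrite("pics/side5.png",cv2.resize(a[150:330,240:400,::-1],None,fx=3,fy=3,interpolation=cv2.INTER_CUBIC))
E
python3 arm.py | head -3
```

```text
t 14.55 q [0.406 0.247 2.023 0.024 0.881 1.157] p [434.8 195.5 139.4] F [-13.1  16.1   7. ] op 0.169
y-heading -0.7661007940516998 x [-0.015  0.013 -1.   ]
radius 76.4751214249492 arm angle 1.2218362796125382 tangential F (opposing <0) -20.6160966250061
t 14.65 q [0.406 0.247 2.023 0.024 0.881 1.157] p [434.8 195.5 139.4] F [-14.   15.4   7.5] op 0.171
y-heading -0.7661000198019412 x [-0.015  0.013 -1.   ]
radius 76.50719802038188 arm angle 1.2218492674170567 tangential F (opposing <0) -20.753867323728024
```

View pics/wrist5.png

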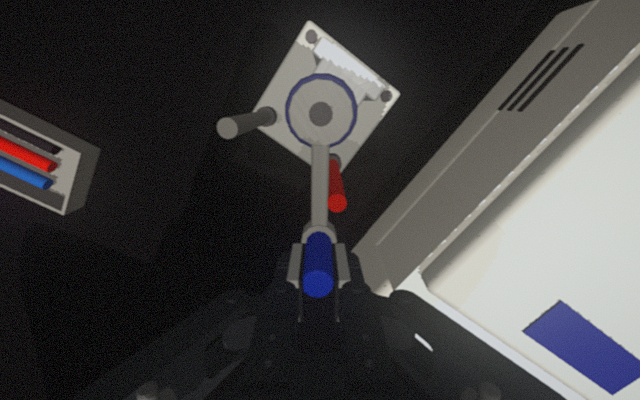

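View pics/side5.png

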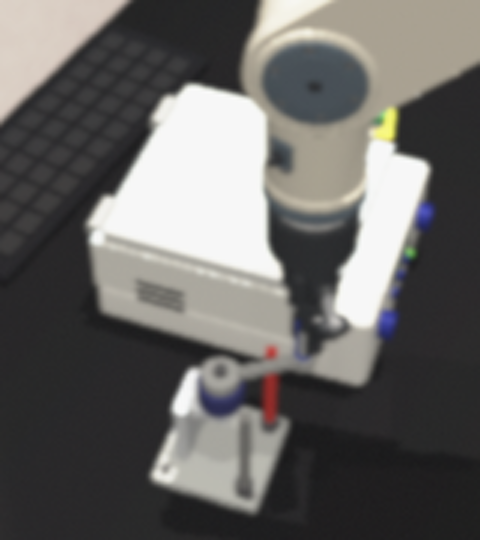

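The last push moved the post by less than 0.5 mm while the force rose to 21 N, so the arm is on the red stop. The lid is still shut. I'll take a final top picture.

```bash
python3 - <<'E'
from geo import *
from rig import grab_frame
cv2.imwrite("pics/top5.png",grab_frame("top")[:,:,::-1]); st()
E
```

```text
t 14.7 q [0.406 0.247 2.023 0.024 0.881 1.157] p [434.8 195.5 139.4] F [-13.9  15.8   6.6] op 0.173
y-heading -0.7661601751997108 x [-0.015  0.013 -1.   ]
```

View pics/top5.png

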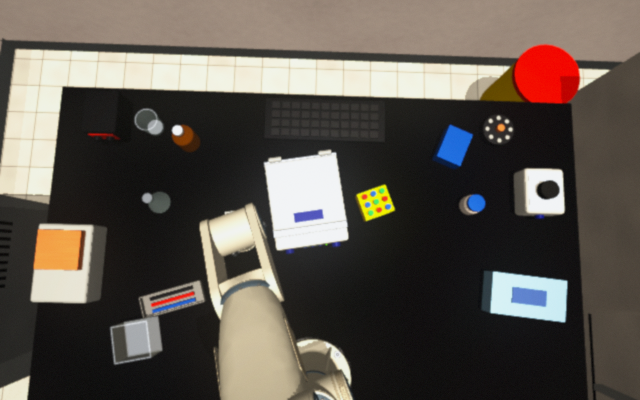

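The top view shows the lid shut flat, with the rack (375,203), jar (472,204) and flask (157,202) where they started.

```bash
python3 -c "
from rig import sign_off; print(sign_off())"
```

```text
the job is handed in; nothing more can be done
None
```

The job is handed in at about 14.7 s: the lid is shut and the gripper is still holding the spin arm against the red stop.

- **Lid:** I lowered it with the closed fingers on the blue pad, at about 1–2 N. At the stop the force jumped to about 16 N, and I backed off straight away. The later side and top pictures show it flat.
- **Spin arm:** I then pinched the blue post and swung it round. On the last push the post moved under 0.5 mm while the force rose to about 21 N. The wrist picture shows the arm touching the red post.
- **Other objects:** The rack, jar and flask are in the same places in the top picture as at the start.
- **Checks that disagreed:** My position estimate gave an arm angle of 1.22 rad against the nominal 1.2. The shut lid's pad showed up about 5 pixels off its predicted place in the enlarged side picture (under 2 in the original). Both are within the fit and calibration error.

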